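# Load the abrasion tester in rack order

### The arm

A 7-joint arm with a two-finger parallel gripper is mounted at the origin on the work surface. World frame = base frame: x ahead of the robot, y to its left, z up, the work surface at z = 0. Lengths are in m, angles in rad, forces in N, time in s.
With the tool pointing down it reaches from about 0.425 to 0.925 m from the base axis. Payload 6.8 kg.
Tool frame: the origin (TCP) lies on the centre line of the jaws, within the pads' length; the fingertips stand 8 mm ahead of it and the grasp point (between the pads) lies 11 mm behind it (bot.tips_ahead is the distance from the TCP to the fingertips, in m); z points along the fingers, y is the line along which they close (so a half turn about z gives the same grasp; the last joint's range is limited). The gripper opens to 85 mm and grips with 20 to 120 N. Pads are 22 mm wide; open, the fingers measure 114 mm over their backs; the gripper's body (76 mm by 85 mm) begins 54 mm behind the grasp point. The pads swing forward as they close: fully open they stand 13 mm farther back than shut.
Start: joints at [-1.209, 0.477, 0.022, 1.555, -0.011, 1.109, -0.083], TCP at [0.306, 0.602, 0.239] pointing down, gripper open.
Joint ranges: [-2.96, 2.96], [-0.34, 2.1], [-1.41, 1.46], [0.24, 2.44], [-1.37, 4.51], [0.17, 1.92], [-2.96, 2.96]. Speed limits (rad/s): [2.39, 2.39, 3.14, 3.14, 3.14, 3.14, 3.14].

### API

Orientations are given as a unit quaternion [w, x, y, z].
In Python, from station import bot gives the robot as it stands.
- The arm moves only by the tool send_rows, never from a script. Its argument "deltas" is text: rows parted by semicolons, each of 4 numbers parted by spaces: the shift along the tool's x, y, z in m, then the turn about the tool's z in degrees. In form: x y z spin; .... A call has 1 to 5 rows; each row is the pose to reach, as a shift and turn from the pose commanded when the call began, along the tool's axes at that moment; what a row does not reach only later rows make up. A row lasts 1/10 s, in which the tool goes at most 50 mm and 8.59 degrees, less where a joint would pass 70% of its speed; a pose out of reach is approached as far as the arm can. A call with a gripper value outside its range is refused whole. "claw" is the opening, from 0 (shut) to 1 (fully open), set as the call begins (left out, the last holds). The fingers move at their own pace and stop on an object; "force" is the grip in N (left out, the last holds). Time passes only in rows, so rows that repeat a pose let the fingers close. It gives the time, the measured TCP pose, the force, the opening and the grip force at its end, in the units of the state.
- bot.get_obs(): the state, without advancing time (a new reading comes with each control period).
- bot.read_camera(name): name is "side" or "top"; returns a dict with "img" (400x640x3 uint8, red, green, blue), "depth" (400x640 float32, m along the optical axis (not along the pixel's ray), 0 where there is no reading), "fx", "fy", "cx", "cy" (pixels), "camera_from_world" (4x4, takes a point from world to camera coordinates). Camera axes: x right, y up, looking along -z (the intrinsics and any distortion apply to the point x, -y, -z); pixel columns grow to the right and rows downward; lengths in m; the calibration is good to about 2 mm. A picture is of the moment at which its call begins.
- bot.hand_in(): hands the job in; it is judged then, once.
Trained networks look in a picture, given as the dict that the camera call returned (one of the last four; its "shot" number tells which), for a name from the list of things; names that differ only in an ending like _2 or _b are one class to them, and where a whole thing is asked for, a point or a joint stands for the part that bears it (a point fixed in the world has none). Each returns a list of dicts, best first, with "confidence" (0 to 1); they miss things now and then, are a little off and sometimes report something else, mostly with a low value. They report only what shows in the picture. A call takes as long as a camera call. They do not tell look-alikes from the thing itself.
- bot.masks_of(picture, query): "mask" (400x640 bool, what is visible of it).
- bot.landmark_of(picture, query): "xyz" ([x, y, z] in m, in world coordinates, good to about 4 mm: a listed point, or the origin of a listed thing).
The state is a dict: "t": time; "q": joint angles; "joint_vel": joint speeds; "joint_torque": joint torques, N m; "eef_pos": TCP position; "tool_rot": TCP orientation; "contact_force": force on the tool from outside, world axes, zero at the start; "torque": the same for the moment, N m; "gripper_width": opening from 0.0 (shut) to 1.0 (fully open); "grasp_force": force on a finger pad.
Only numpy, scipy, OpenCV 4.12 (cv2) and the standard library are available. Lean on these libraries where they do the work, as an engineer would, in place of code of your own. Each camera call takes 0.05 s, during which the arm holds its last target. There are 200 camera calls.

### The job

Load the abrasion tester: move the four steel specimen holders from the white storage rack onto the tester's four round felt stations, one on each, keeping their order as counted from the index pins: the holder nearest the storage rack's index pin goes on the station nearest the tester's index pin, and so on down the row. Keep the holders upright, never tipped over, and leave each standing centred on its felt.

Things in the scene. Friction and masses are not known exactly. Their poses are not given: they have to be found in the camera images.
- disc_mid (a point): The disc specimen holder, plain steel: a broad flat round body, 50 mm across and 20 mm high, and above it an upright cylindrical neck 20 mm in diameter and 40 mm high to grip it by. 60 mm tall in all; this point is on its axis, half-way up (30 mm above its foot and below the top of the neck). z is up along the axis. 0.2 to 0.5 kg.
- drum_mid (a point): The drum specimen holder, plain steel: a slim tall cylinder body, 33 mm across and 40 mm high, and above it an upright cylindrical neck 20 mm in diameter and 40 mm high to grip it by. 80 mm tall in all; this point is on its axis, half-way up (40 mm above its foot and below the top of the neck). z is up along the axis. 0.2 to 0.5 kg.
- square_mid (a point): The square specimen holder, plain steel: a square block body, 40 x 40 mm and 26 mm high, and above it an upright cylindrical neck 20 mm in diameter and 40 mm high to grip it by. 66 mm tall in all; this point is on its axis, half-way up (33 mm above its foot and below the top of the neck). z is up along the axis. 0.2 to 0.5 kg.
- cone_mid (a point): The cone specimen holder, plain steel: a cone-shaped body, 50 mm across at the foot, tapering over 34 mm height into the neck, and above it an upright cylindrical neck 20 mm in diameter and 40 mm high to grip it by. 74 mm tall in all; this point is on its axis, half-way up (37 mm above its foot and below the top of the neck). z is up along the axis. 0.2 to 0.5 kg.
- seat_disc: Fixed round black rubber seat, 54 mm across and 5 mm thick, in the white storage rack; the disc holder stands centred on it at the start. Origin at the centre of its underside, 20 mm above the table. The four seats (alike) are in a straight row, 60 mm apart, along their y axes; the rack is 80 mm wide, 284 mm long, 20 mm high. Which seat is where in the row changes from start to start.
- seat_drum: Fixed round black rubber seat, 54 mm across and 5 mm thick, in the white storage rack; the drum holder stands centred on it at the start. Origin at the centre of its underside, 20 mm above the table. The four seats (alike) are in a straight row, 60 mm apart, along their y axes; the rack is 80 mm wide, 284 mm long, 20 mm high. Which seat is where in the row changes from start to start.
- seat_square: Fixed round black rubber seat, 54 mm across and 5 mm thick, in the white storage rack; the square holder stands centred on it at the start. Origin at the centre of its underside, 20 mm above the table. The four seats (alike) are in a straight row, 60 mm apart, along their y axes; the rack is 80 mm wide, 284 mm long, 20 mm high. Which seat is where in the row changes from start to start.
- seat_cone: Fixed round black rubber seat, 54 mm across and 5 mm thick, in the white storage rack; the cone holder stands centred on it at the start. Origin at the centre of its underside, 20 mm above the table. The four seats (alike) are in a straight row, 60 mm apart, along their y axes; the rack is 80 mm wide, 284 mm long, 20 mm high. Which seat is where in the row changes from start to start.
- index_pin: The storage rack's index pin: fixed upright brass pin, 16 mm across, 30 mm high, on the row's line, 40 mm beyond the centre of the first seat; origin at the centre of its foot (20 mm above the table). It stands at one end of the rack or the other; the opposite end has only a flat grey plug.
- tester: The abrasion tester, fixed: low red housing with a white bed, 284 mm long (y), 100 mm wide (x). Origin at the centre of its underside, on the table. On the bed are four round grey felt stations, 52 mm across, in a row along its y axis at x = 0, y = +90, +30, -30 and -90 mm; their tops are 48 mm above the table (bed 45 mm). Its own fixed index pin (brass, 16 mm across, 30 mm high) stands on the bed at y = +130 mm, so the station at y = +90 mm is the first.
There are look-alikes about, which are no part of the job. Leave any green or red look-alike of the part that bears drum_mid alone.

How it is judged:
By the outcome, as a careful person would: the job done as asked, in the order asked, and still so for the second after the job is handed in, with the robot touching nothing.
It also fails if it takes over 109 s, if anything falls off the work surface, if the arm or the gripper's body presses on something with over 40 N, if the wrist force passes 120 N, or if a joint passes its speed limit or range.

## Working session

There is one attempt and no reset: what is moved stays moved. The work goes in short steps, Python scripts to look and compute and a tool call to move; the robot and the scene stay as the last step left them, time stands still between calls to the robot, and variables do not carry over. Pictures are saved under pics/ and viewed, at most 14 in all, crops included, and the job is handed in when it is done.

Besides the shell and the picture viewer there is one more tool, called after ">>>" as name(argument=value, ...) on one line, values as JSON. send_rows: Moves the arm, as the interface text tells. Its arguments: {"type":"object","properties":{"deltas":{"type":"string"},"claw":{"type":"number"},"force":{"type":"number"}},"required":["deltas"]}

```bash
mkdir -p pics; ls; python3 - <<'E'
from station import bot
import cv2
o=bot.get_obs(); print({k:o[k] for k in('t','eef_pos','tool_rot','gripper_width','contact_force')},bot.tips_ahead)
for n in('top','side'):
    p=bot.read_camera(n); cv2.imwrite(f'pics/{n}0.png',p['img'][:,:,::-1])
    print(n,p['fx'],p['cx'],p['cy'],p['camera_from_world'])
    for q in['disc_mid','drum_mid','square_mid','cone_mid','seat_disc','index_pin','tester']:
        for d in bot.landmark_of(p,q)[:5]: print(q,d['xyz'],d['confidence'])
E
```

```text
pics
{'t': 0.0, 'eef_pos': array([0.30532555, 0.60135742, 0.23832026]), 'tool_rot': array([-1.51144978e-04,  2.32724630e-01,  9.72542239e-01, -9.03701622e-04]), 'gripper_width': 1.0022974204724249, 'contact_force': array([0.18720591, 0.12823859, 0.20501773])} 0.008
top 431.4050351085226 326.4702137602227 196.83706975468064 [[ 0.0268372  -0.99953975 -0.01414411 -0.0136322 ]
 [ 0.9947017   0.0252973   0.09964226 -0.58197308]
 [-0.0992386  -0.01674329  0.99492279 -1.13092543]
 [ 0.          0.          0.          1.        ]]
disc_mid [0.5801, -0.1243, 0.0529] 0.81
drum_mid [0.44, -0.3309, 0.0383] 0.6
drum_mid [0.5754, -0.2471, 0.0616] 0.55
drum_mid [0.6909, -0.2473, 0.0396] 0.47
drum_mid [0.6739, -0.319, 0.038] 0.46
square_mid [0.572, -0.3106, 0.0578] 0.58
cone_mid [0.5787, -0.1854, 0.0636] 0.64
seat_disc [0.5799, -0.1282, 0.0211] 0.53
index_pin [0.579, -0.0848, 0.0203] 0.57
tester [0.4795, 0.2225, -0.0001] 0.79
tester [0.5787, -0.1836, 0.0193] 0.66
side 461.2884465317615 319.90177715092466 198.43605987293196 [[ 0.75281215 -0.658103    0.01320293 -0.43415889]
 [ 0.3298875   0.39456779  0.85760743 -0.24083559]
 [-0.56960347 -0.64126181  0.51413538 -0.66416161]
 [ 0.          0.          0.          1.        ]]
disc_mid [0.582, -0.1236, 0.0557] 0.65
disc_mid [0.5698, -0.1872, 0.0211] 0.26
drum_mid [0.6881, -0.2529, 0.0426] 0.93
drum_mid [0.5708, -0.2475, 0.0608] 0.81
drum_mid [0.6746, -0.3217, 0.0393] 0.81
drum_mid [0.44, -0.3339, 0.0365] 0.66
drum_mid [0.5735, -0.3084, 0.021] 0.22
square_mid [0.5699, -0.3065, 0.0612] 0.86
cone_mid [0.577, -0.1902, 0.0644] 0.85
seat_disc [0.4846, 0.2224, -0.0007] 0.47
index_pin [0.583, -0.0828, 0.0193] 0.58
tester [0.4888, 0.2254, -0.0035] 0.89
```

View pics/top0.png

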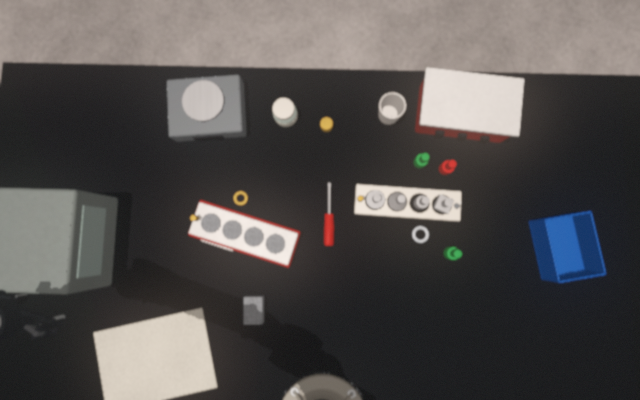

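View pics/side0.png

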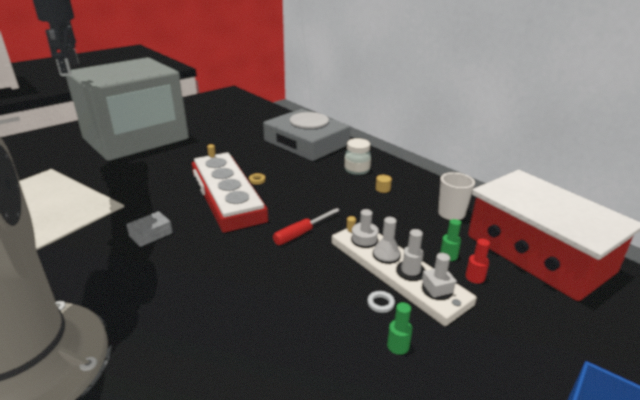

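The top view shows the storage rack at (355-462, 184-221) with its brass pin at (361,199), on the left (+y) end. The holders from the pin are disc (375,199), cone (397,201), drum (420,202) and square (443,204). The tester's pin is at (194,217), also on the +y end, and its felts are at (211,222), (232,229), (254,236) and (275,243).

Things that could be taken for the drum: green (422,160), red (448,166), green (453,254), and the steel one in the rack (420,202). I choose the steel one in the rack.

Next I rectify both views at known planes to measure.

```bash
cat > h.py <<'E'
import numpy as np, cv2
from station import bot
def proj(p,P):
    P=np.atleast_2d(P); c=(p['camera_from_world']@np.c_[P,np.ones(len(P))].T).T
    return np.c_[p['fx']*c[:,0]/-c[:,2]+p['cx'], p['fy']*c[:,1]/c[:,2]+p['cy']]
def rect(p,x0,y0,w,h,z,s=2000):
    "metric image: col = (y0-y)*s, row=(x0-x)*s (x0,y0 the upper left)"
    W,H=int(w*s),int(h*s)
    C=np.float32([[x0,y0,z],[x0,y0-w,z],[x0-h,y0-w,z],[x0-h,y0,z]])
    M=cv2.getPerspectiveTransform(np.float32(proj(p,C)),np.float32([[0,0],[W,0],[W,H],[0,H]]))
    return cv2.warpPerspective(p['img'],M,(W,H),flags=cv2.INTER_CUBIC)
def cloud(p,m):
    v,u=np.nonzero(m&(p['depth']>0)); d=p['depth'][v,u]
    c=np.c_[(u-p['cx'])*d/p['fx'],-(v-p['cy'])*d/p['fy'],-d,np.ones(len(d))]
    return (np.linalg.inv(p['camera_from_world'])@c.T).T[:,:3]
E
python3 - <<'E'
from h import *
rows=[]
for n in('top','side'):
    p=bot.read_camera(n)
    t=rect(p,.57,.40,.36,.18,.048); 
    # necks: cloud
    for q in['disc_mid','cone_mid','drum_mid','square_mid']:
        ds=bot.masks_of(p,q)
        for d in ds[:4]:
            P=cloud(p,d['mask']); 
            if len(P)<10: continue
            zt=np.percentile(P[:,2],98); T=P[P[:,2]>zt-.012]
            col=p['img'][d['mask']].mean(0).astype(int)
            print(n,q,round(d['confidence'],2),'ztop',zt.round(4),'xy',np.median(T[:,:2],0).round(4),len(T),col)
    g=cv2.cvtColor(t,cv2.COLOR_RGB2HSV)
    bed=((g[...,2]>150)&(g[...,1]<50)).astype(np.uint8)
    P=cloud(p,cv2.inRange(p['img'],(0,0,0),(255,255,255))>0)
    B=P[(abs(P[:,0]-.48)<.06)&(abs(P[:,1]-.22)<.13)&(P[:,2]>.03)]; print('bed z',np.median(B[:,2]))
    rk=rect(p,.64,-.05,.36,.12,.02)
    rows+=[t,rk]
cv2.imwrite('pics/rect.png',np.vstack([rows[0],rows[2]])[:,:,::-1])
cv2.imwrite('pics/rackr.png',np.vstack([rows[1],rows[3]])[:,:,::-1])
E
```

```text
top disc_mid 0.49 ztop 0.0895 xy [ 0.5789 -0.1282] 50 [200 193 189]
top drum_mid 0.71 ztop 0.0835 xy [ 0.6724 -0.3195] 53 [166  56  51]
top drum_mid 0.63 ztop 0.1089 xy [ 0.5731 -0.2464] 56 [158 151 147]
top drum_mid 0.54 ztop 0.0896 xy [ 0.579  -0.1282] 49 [201 195 190]
top drum_mid 0.45 ztop 0.0841 xy [ 0.6868 -0.2485] 42 [ 68 140  76]
top square_mid 0.55 ztop 0.0949 xy [ 0.5708 -0.3063] 52 [184 177 172]
bed z 0.046962521827748516
side disc_mid 0.79 ztop 0.0853 xy [ 0.5772 -0.1281] 95 [155 152 148]
side cone_mid 0.88 ztop 0.0991 xy [ 0.5748 -0.1877] 107 [157 154 150]
side drum_mid 0.94 ztop 0.0806 xy [ 0.6856 -0.2511] 93 [ 51 121  65]
side drum_mid 0.84 ztop 0.0803 xy [ 0.6693 -0.3196] 121 [150  37  35]
side drum_mid 0.84 ztop 0.0805 xy [ 0.4404 -0.3336] 172 [ 48 122  64]
side drum_mid 0.78 ztop 0.1053 xy [ 0.5707 -0.2472] 120 [145 143 139]
bed z 0.04555346491571155
```

View pics/rect.png

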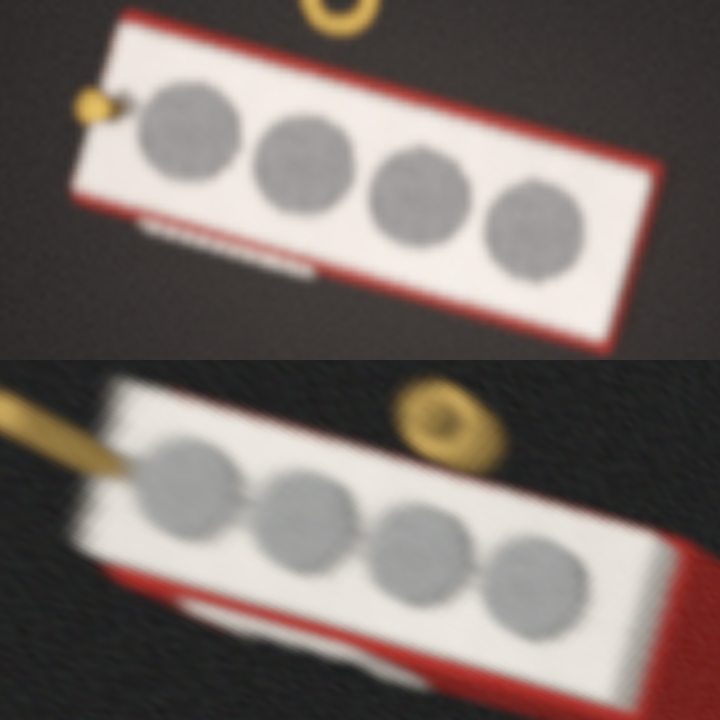

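View pics/rackr.png

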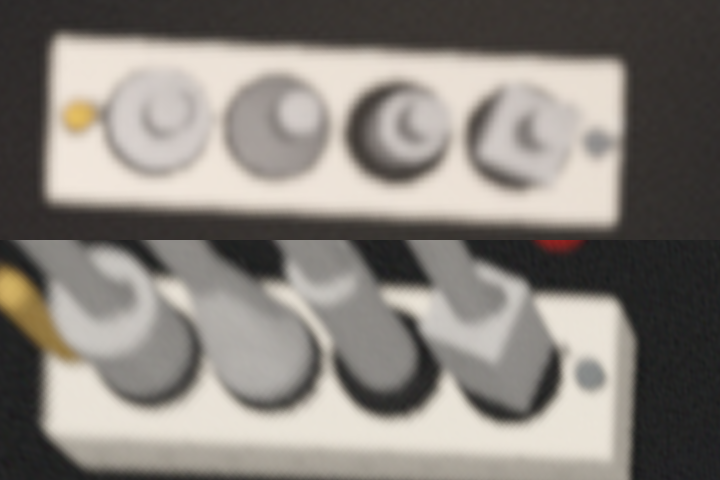

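The rectified views agree within 1.5 mm. The felts' top-view pixels are (189,132), (304,164), (420,197) and (534,231). The seats are at (157,121), (277,127), (398,132) and (520,136), and the top row shows the pin, disc, cone, drum and square in that order. The grey box lies near the start, so I check its height before moving.

```bash
cat >> h.py <<'E'
F=np.array([[.5044,.3057],[.4882,.248],[.4720,.1903],[.4552,.133]])
S=np.array([[.578,-.1275],[.5757,-.1875],[.5733,-.2475],[.5709,-.3075]])
YR,YT=-2.3,-16.0
def go(x,y,z,yaw):
    o=bot.get_obs(); w,a,b,c=o['tool_rot']; psi=np.arctan2(2*(b*b)-1,2*a*b)
    d=np.array([x,y,z])-o['eef_pos']; s,k=np.sin(psi),np.cos(psi)
    sp=-(yaw-np.degrees(psi)+180)%360-0; sp=(-(yaw-np.degrees(psi))+180)%360-180
    print('t',o['t'],'pos',o['eef_pos'].round(4),'psi',np.degrees(psi).round(2),'delta mm',np.round(1000*np.array([-s*d[0]+k*d[1],k*d[0]+s*d[1],-d[2]]),1),'spin',sp.round(1),'tilt',np.round([w,c],4))
E
python3 - <<'E'
from h import *
p=bot.read_camera('top'); P=cloud(p,p['depth']>0)
B=P[(P[:,1]>.35)&(P[:,1]<.95)&(P[:,0]>.2)&(P[:,0]<.75)&(P[:,2]>.06)]
for lo in(.06,.12,.16,.2,.25,.3):
    b=B[(B[:,2]>lo)&(B[:,2]<lo+.05)]
    print(lo,len(b),b[:,:2].min(0) if len(b) else '',b[:,:2].max(0) if len(b) else '')
go(.40,.40,.26,20); go(.578,-.1275,.14,YR)
E
```

```text
0.06 987 [0.32993409 0.35036953] [0.74997339 0.58558958]
0.12 1190 [0.32973454 0.5718186 ] [0.56896133 0.58649212]
0.16 8656 [0.32956133 0.57174166] [0.56998605 0.76279943]
0.2 4807 [0.28805868 0.55107132] [0.56780355 0.75509761]
0.25 311 [0.26190346 0.52858659] [0.34932428 0.65916118]
0.3 725 [0.26183489 0.52818557] [0.34620968 0.65489195]
t 1.35 pos [0.3056 0.6019 0.2393] psi 63.08 delta mm [-175.6 -137.2  -20.7] spin 43.1 tilt [-0. -0.]
t 1.35 pos [0.3056 0.6019 0.2393] psi 63.08 delta mm [-573.1 -527.    99.3] spin 65.4 tilt [-0. -0.]
```

>>> send_rows(deltas="0 0 -0.035 0; -0.13 -0.14 -0.035 15; -0.13 -0.14 -0.035 30; -0.13 -0.14 -0.035 40; -0.13 -0.14 -0.035 40", claw=0.65)

```text
t: 1.85
eef_pos: [0.359, 0.4153, 0.2745]
tool_rot: [0.0, 0.513, 0.858, 0.0]
contact_force: [1.0, 0.2, 0.6]
gripper_width: 0.651
grasp_force: 0.0
```

```bash
python3 -c "
from h import *
go(.578,-.1275,.14,YR)"
```

```text
t 1.85 pos [0.359  0.4153 0.2745] psi 28.25 delta mm [-581.8  -64.   134.5] spin 30.6 tilt [0.0001 0.0001]
```

>>> send_rows(deltas="-0.25 -0.027 0.04 15; -0.25 -0.027 0.04 15; -0.25 -0.027 0.04 15; -0.25 -0.027 0.04 15; -0.25 -0.027 0.04 15")

```text
t: 2.35
eef_pos: [0.4533, 0.1884, 0.2352]
tool_rot: [0.0, 0.618, 0.787, 0.001]
contact_force: [0.4, 0.3, -0.6]
gripper_width: 0.649
grasp_force: 0.0
```

```bash
python3 -c "
from h import *
go(.578,-.1275,.14,YR)"
```

```text
t 2.35 pos [0.4533 0.1884 0.2352] psi 13.72 delta mm [-336.5   46.2   95.2] spin 16.0 tilt [0.0001 0.0006]
```

>>> send_rows(deltas="-0.23 0.031 0.03 16; -0.23 0.031 0.03 16; -0.23 0.031 0.03 16; -0.23 0.031 0.03 16; -0.23 0.031 0.03 16")

```text
t: 2.85
eef_pos: [0.538, -0.0297, 0.2051]
tool_rot: [0.001, 0.722, 0.692, 0.0]
contact_force: [-0.0, 0.7, 0.3]
gripper_width: 0.652
grasp_force: 0.0
```

```bash
python3 -c "
from h import *
go(.578,-.1275,.14,YR)"
```

```text
t 2.85 pos [ 0.538  -0.0297  0.2051] psi -2.47 delta mm [-96.   44.2  65.1] spin -0.2 tilt [0.0007 0.    ]
```

>>> send_rows(deltas="-0.096 0.044 0.065 0; -0.096 0.044 0.065 0; -0.096 0.044 0.065 0; -0.096 0.044 0.065 0; -0.096 0.044 0.065 0")

```text
t: 3.35
eef_pos: [0.5774, -0.1236, 0.1399]
tool_rot: [-0.0, 0.721, 0.693, -0.0]
contact_force: [-0.5, 0.0, 0.2]
gripper_width: 0.649
grasp_force: 0.0
```

```bash
python3 - <<'E'
from h import *
go(.578,-.1275,.061,YR)
p=bot.read_camera('side'); c=proj(p,[[.578,-.1275,.1]])[0].astype(int)
o=bot.get_obs()
im=p['img'].copy(); 
for q in([.578,-.1275,.085],o['eef_pos']+[0,0,-.008]):
    u=proj(p,[q])[0].round().astype(int); im[u[1],u[0]]=(255,0,255)
x,y=c; cv2.imwrite('pics/c1.png',cv2.resize(im[y-70:y+60,x-80:x+80],None,fx=4,fy=4,interpolation=cv2.INTER_NEAREST)[:,:,::-1])
E
```

```text
t 3.35 pos [ 0.5774 -0.1236  0.1399] psi -2.34 delta mm [-3.9  0.8 78.9] spin -0.0 tilt [-0.0003 -0.0001]
```

View pics/c1.png

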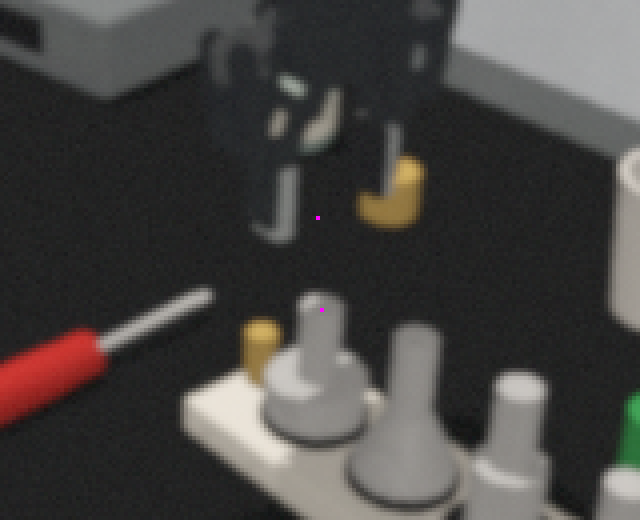

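The crop shows the gripper above the steel disc holder (neck top at crop (320,300)), next to the brass pin at (260,340), and the predicted axis falls on the neck. I descend.

>>> send_rows(deltas="-0.003 0.001 0.03 0; -0.003 0.001 0.06 0; -0.003 0.001 0.079 0; -0.003 0.001 0.079 0; -0.003 0.001 0.079 0")

```text
t: 3.9
eef_pos: [0.5789, -0.1255, 0.062]
tool_rot: [0.0, 0.721, 0.693, 0.001]
contact_force: [0.0, -0.2, 0.7]
gripper_width: 0.652
grasp_force: 0.0
```

```bash
python3 -c "
from h import *
go(.578,-.1275,.061,YR)"
```

```text
t 3.9 pos [ 0.5789 -0.1255  0.062 ] psi -2.2 delta mm [-2.  -0.8  1. ] spin 0.1 tilt [0.0002 0.0005]
```

>>> send_rows(deltas="-0.002 0 0 0; -0.002 0 0 0; -0.002 0 0 0; -0.002 0 0 0; -0.002 0 0 0", claw=0, force=50)

```text
t: 4.4
eef_pos: [0.5793, -0.1289, 0.0623]
tool_rot: [0.001, 0.721, 0.693, 0.001]
contact_force: [0.1, 0.3, 7.3]
gripper_width: 0.209
grasp_force: 48.6
```

>>> send_rows(deltas="0 0 0 0; 0 0 0 0; 0 0 -0.01 0; 0 0 -0.04 0; 0 0 -0.09 0")

```text
t: 4.9
eef_pos: [0.5752, -0.1278, 0.1492]
tool_rot: [-0.003, 0.721, 0.693, -0.003]
contact_force: [1.5, 0.4, -2.8]
gripper_width: 0.207
grasp_force: 49.2
```

```bash
python3 -c "
from h import *
go(.5044,.3057,.13,YT)"
```

```text
t 4.9 pos [ 0.5752 -0.1278  0.1492] psi -2.29 delta mm [430.4 -88.1  19.2] spin 13.7 tilt [-0.003  -0.0027]
```

>>> send_rows(deltas="0.05 -0.01 0 0; 0.1 -0.02 0 5; 0.15 -0.03 0 10; 0.2 -0.04 0 13; 0.22 -0.045 0 13.5")

```text
t: 5.4
eef_pos: [0.5403, 0.0987, 0.1508]
tool_rot: [-0.001, 0.796, 0.605, -0.0]
contact_force: [1.2, -0.2, -2.8]
gripper_width: 0.204
grasp_force: 49.7
```

```bash
python3 -c "
from h import *
go(.5044,.3057,.13,YT)"
```

```text
t 5.4 pos [0.5403 0.0987 0.1508] psi -15.55 delta mm [189.8 -90.1  20.8] spin 0.5 tilt [-0.0014 -0.0002]
```

>>> send_rows(deltas="0.04 -0.02 0 0.5; 0.085 -0.04 0 0.5; 0.13 -0.06 0 0.5; 0.17 -0.08 0.01 0.5; 0.19 -0.09 0.02 0.5")

```text
t: 5.9
eef_pos: [0.505, 0.3058, 0.1308]
tool_rot: [-0.001, 0.798, 0.602, 0.0]
contact_force: [0.0, 0.1, -4.2]
gripper_width: 0.21
grasp_force: 49.7
```

>>> send_rows(deltas="0 0 0 0; 0 0 0 0; 0 0 0 0")

```text
t: 6.2
eef_pos: [0.5077, 0.2982, 0.1312]
tool_rot: [0.0, 0.801, 0.599, -0.0]
contact_force: [0.4, -0.1, -3.9]
gripper_width: 0.211
grasp_force: 49.6
```

```bash
python3 - <<'E'
from h import *
go(.5044,.3057,.086,YT)
ps=[]
for n in('top','side'):
    p=bot.read_camera(n); ps.append(p)
    ds=bot.landmark_of(p,'disc_mid'); print([(d['xyz'],d['confidence']) for d in ds[:2]])
p=ps[1]; x,y=proj(p,[[.49,.28,.08]])[0].astype(int)
cv2.imwrite('pics/c2.png',cv2.resize(p['img'][y-65:y+65,x-80:x+80],None,fx=4,fy=4)[:,:,::-1])
E
```

```text
t 6.2 pos [0.5077 0.2982 0.1312] psi -16.44 delta mm [ 6.2 -5.3 45.2] spin -0.4 tilt [ 0.0005 -0.0003]
[([0.5108, 0.303, 0.124], 0.45)]
[([0.509, 0.2999, 0.1231], 0.86), ([0.5729, -0.2419, 0.0622], 0.73)]
```

View pics/c2.png

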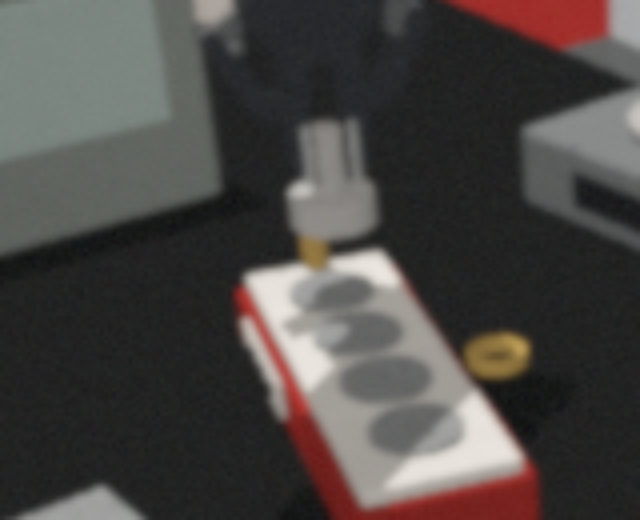

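The disc is held upright over the first felt, crop (335,290). I correct laterally, then lower.

>>> send_rows(deltas="0.006 -0.005 0 -0.4; 0.006 -0.005 0.01 -0.4; 0.006 -0.005 0.025 -0.4; 0.006 -0.005 0.035 -0.4; 0.006 -0.005 0.035 -0.4")

```text
t: 6.9
eef_pos: [0.5027, 0.3064, 0.0935]
tool_rot: [0.0, 0.798, 0.603, -0.002]
contact_force: [-0.5, -0.4, -4.0]
gripper_width: 0.207
grasp_force: 49.6
```

```bash
python3 -c "
from h import *
go(.5044,.3057,.086,YT); go(.5044,.3057,.086,YT)"
```

```text
t 6.9 pos [0.5027 0.3064 0.0935] psi -15.9 delta mm [-0.2  1.9  7.5] spin 0.1 tilt [ 0.0001 -0.0022]
t 6.9 pos [0.5027 0.3064 0.0935] psi -15.9 delta mm [-0.2  1.9  7.5] spin 0.1 tilt [ 0.0001 -0.0022]
```

>>> send_rows(deltas="0 0.001 0.004 0; 0 0.001 0.006 0; 0 0.001 0.007 0; 0 0.001 0.007 0; 0 0.001 0.007 0")

```text
t: 7.4
eef_pos: [0.5052, 0.3073, 0.0893]
tool_rot: [-0.0, 0.798, 0.603, 0.0]
contact_force: [-0.6, -0.3, -4.3]
gripper_width: 0.208
grasp_force: 49.6
```

```bash
python3 -c "
from h import *
go(.5044,.3057,.0853,YT); print(bot.get_obs()['contact_force'])"
```

```text
t 7.4 pos [0.5052 0.3073 0.0893] psi -15.9 delta mm [-1.7 -0.4  4. ] spin 0.1 tilt [-0.      0.0002]
[-0.58999012 -0.3332494  -4.285088  ]
```

>>> send_rows(deltas="-0.001 0 0.001 0; -0.001 0 0.002 0; -0.001 0 0.002 0; -0.001 0 0.002 0")

```text
t: 7.8
eef_pos: [0.5048, 0.3062, 0.087]
tool_rot: [-0.0, 0.798, 0.603, -0.0]
contact_force: [0.3, 0.0, -3.2]
gripper_width: 0.209
grasp_force: 49.6
```

```bash
python3 -c "
from h import *
go(.5044,.3057,.0853,YT); print(bot.get_obs()['contact_force'])"
```

```text
t 7.8 pos [0.5048 0.3062 0.087 ] psi -15.9 delta mm [-0.6 -0.2  1.7] spin 0.1 tilt [-0. -0.]
[ 0.26636972  0.01784094 -3.23168931]
```

>>> send_rows(deltas="0 0 0.001 0; 0 0 0.001 0; 0 0 0.0015 0; 0 0 0.0015 0")

```text
t: 8.2
eef_pos: [0.5048, 0.3062, 0.0855]
tool_rot: [0.0, 0.798, 0.603, 0.0]
contact_force: [0.2, -0.7, -3.5]
gripper_width: 0.211
grasp_force: 49.6
```

>>> send_rows(deltas="0 0 0.001 0; 0 0 0.001 0; 0 0 0.001 0")

```text
t: 8.5
eef_pos: [0.505, 0.3062, 0.0853]
tool_rot: [-0.0, 0.798, 0.602, 0.0]
contact_force: [-2.8, -1.2, 5.9]
gripper_width: 0.208
grasp_force: 50.7
```

>>> send_rows(deltas="0 0 0.001 0; 0 0 0.001 0; 0 0 0.001 0")

```text
t: 8.8
eef_pos: [0.505, 0.3062, 0.0853]
tool_rot: [-0.001, 0.798, 0.602, 0.0]
contact_force: [-5.2, -2.6, 15.3]
gripper_width: 0.212
grasp_force: 51.7
```

Contact. I release and rise.

>>> send_rows(deltas="0 0 -0.0012 0; 0 0 -0.0012 0; 0 0 -0.0012 0; 0 0 -0.0012 0; 0 0 -0.0012 0", claw=0.65)

```text
t: 9.3
eef_pos: [0.5048, 0.3062, 0.0846]
tool_rot: [0.0, 0.798, 0.603, -0.0]
contact_force: [0.8, -0.0, -0.8]
gripper_width: 0.65
grasp_force: 0.0
```

>>> send_rows(deltas="0 0 -0.02 0; 0 0 -0.05 0; 0 0 -0.08 0; 0 0 -0.08 0")

```text
t: 9.7
eef_pos: [0.5073, 0.3073, 0.1686]
tool_rot: [-0.0, 0.798, 0.602, 0.003]
contact_force: [0.2, -0.8, 0.5]
gripper_width: 0.653
grasp_force: 0.0
```

```bash
python3 - <<'E'
from h import *
go(.5757,-.1875,.15,YR)
for n in('top','side'):
    p=bot.read_camera(n)
    for d in bot.landmark_of(p,'disc_mid')[:2]: print(n,d['xyz'],d['confidence'])
E
```

```text
t 9.7 pos [0.5073 0.3073 0.1686] psi -15.93 delta mm [-457.   201.6   18.6] spin -13.6 tilt [-0.      0.0035]
top [0.5055, 0.3096, 0.0759] 0.83
top [0.5703, -0.3078, 0.0227] 0.58
side [0.5081, 0.3117, 0.0793] 0.96
side [0.4845, 0.2238, -0.0039] 0.55
```

>>> send_rows(deltas="-0.045 0.02 0 0; -0.09 0.04 0 -4; -0.135 0.06 0 -8; -0.18 0.08 0 -12; -0.225 0.1 0 -13.6")

```text
t: 10.4
eef_pos: [0.5385, 0.0605, 0.1636]
tool_rot: [-0.001, 0.72, 0.694, -0.001]
contact_force: [0.9, 0.7, -0.2]
gripper_width: 0.651
grasp_force: 0.0
```

```bash
python3 -c "
from h import *
go(.5757,-.1875,.15,YR)"
```

```text
t 10.4 pos [0.5385 0.0605 0.1636] psi -2.14 delta mm [-246.4   46.4   13.6] spin 0.2 tilt [-0.0005 -0.0009]
```

>>> send_rows(deltas="-0.05 0.01 0 0; -0.1 0.02 0 0; -0.15 0.03 0 0; -0.2 0.038 0 0; -0.235 0.044 0 0")

```text
t: 10.9
eef_pos: [0.5729, -0.1775, 0.1635]
tool_rot: [-0.0, 0.722, 0.692, -0.001]
contact_force: [0.9, 0.2, 0.4]
gripper_width: 0.651
grasp_force: 0.0
```

>>> send_rows(deltas="0 0 0 0; 0 0 0 0; 0 0 0 0")

```text
t: 11.2
eef_pos: [0.5736, -0.1724, 0.1636]
tool_rot: [-0.001, 0.721, 0.693, -0.0]
contact_force: [0.1, -0.4, 1.0]
gripper_width: 0.652
grasp_force: 0.0
```

```bash
python3 -c "
from h import *
go(.5757,-.1875,.075,YR)"
```

```text
t 11.2 pos [ 0.5736 -0.1724  0.1636] psi -2.2 delta mm [-15.    2.7  88.6] spin 0.1 tilt [-0.0011 -0.0003]
```

>>> send_rows(deltas="-0.015 0.003 0.02 0; -0.015 0.003 0.05 0; -0.015 0.003 0.075 0; -0.015 0.003 0.085 0; -0.015 0.003 0.0885 0")

```text
t: 11.7
eef_pos: [0.5758, -0.1874, 0.075]
tool_rot: [-0.001, 0.72, 0.694, -0.0]
contact_force: [0.0, -1.0, 0.4]
gripper_width: 0.651
grasp_force: 0.0
```

>>> send_rows(deltas="0 0 0 0; 0 0 0 0; 0 0 0 0")

```text
t: 12.0
eef_pos: [0.5771, -0.1893, 0.0774]
tool_rot: [0.001, 0.721, 0.693, 0.001]
contact_force: [-0.8, 0.3, 0.5]
gripper_width: 0.652
grasp_force: 0.0
```

```bash
python3 -c "
from h import *
go(.5757,-.1875,.075,YR)"
```

```text
t 12.0 pos [ 0.5771 -0.1893  0.0774] psi -2.28 delta mm [ 1.7 -1.5  2.4] spin 0.0 tilt [0.0008 0.0006]
```

>>> send_rows(deltas="0.001 -0.001 0.002 0; 0.001 -0.001 0.002 0; 0.001 -0.001 0.002 0; 0.001 -0.001 0.002 0; 0.001 -0.001 0.002 0", claw=0)

```text
t: 12.5
eef_pos: [0.5756, -0.1882, 0.0744]
tool_rot: [0.0, 0.721, 0.693, 0.0]
contact_force: [0.5, -0.3, -0.6]
gripper_width: 0.212
grasp_force: 49.2
```

>>> send_rows(deltas="0 0 0 0; 0 0 0 0; 0 0 -0.01 0; 0 0 -0.04 0; 0 0 -0.085 0")

```text
t: 13.0
eef_pos: [0.5725, -0.1874, 0.1576]
tool_rot: [-0.003, 0.721, 0.693, -0.002]
contact_force: [0.4, -0.3, -3.5]
gripper_width: 0.212
grasp_force: 49.2
```

```bash
python3 -c "
from h import *
go(.4882,.248,.155,YT)"
```

```text
t 13.0 pos [ 0.5725 -0.1874  0.1576] psi -2.3 delta mm [ 431.7 -101.7    2.6] spin 13.7 tilt [-0.003  -0.0024]
```

>>> send_rows(deltas="0.045 -0.01 0 0; 0.09 -0.02 0 5; 0.135 -0.03 0 10; 0.18 -0.042 0 13; 0.22 -0.052 0 13.7")

```text
t: 13.5
eef_pos: [0.5304, 0.0358, 0.1591]
tool_rot: [-0.001, 0.799, 0.601, -0.001]
contact_force: [2.0, -0.3, -3.4]
gripper_width: 0.215
grasp_force: 49.5
```

```bash
python3 -c "
from h import *
go(.4882,.248,.15,YT)"
```

```text
t 13.5 pos [0.5304 0.0358 0.1591] psi -16.05 delta mm [192.2 -99.3   9.1] spin -0.1 tilt [-0.0007 -0.0007]
```

>>> send_rows(deltas="0.04 -0.02 0 0; 0.085 -0.043 0 0; 0.13 -0.067 0 0; 0.17 -0.088 0 0; 0.192 -0.099 0.01 0")

```text
t: 14.0
eef_pos: [0.4885, 0.2506, 0.15]
tool_rot: [-0.001, 0.797, 0.604, 0.001]
contact_force: [0.2, -0.6, -4.0]
gripper_width: 0.213
grasp_force: 49.6
```

>>> send_rows(deltas="0 0 0 0; 0 0 0 0; 0 0 0 0")

```text
t: 14.3
eef_pos: [0.4901, 0.2437, 0.1494]
tool_rot: [0.0, 0.799, 0.601, -0.0]
contact_force: [0.0, -0.2, -3.5]
gripper_width: 0.212
grasp_force: 49.4
```

```bash
python3 -c "
from h import *
go(.4882,.248,.0974,YT)"
```

```text
t 14.3 pos [0.4901 0.2437 0.1494] psi -16.12 delta mm [ 3.6 -3.  52. ] spin -0.1 tilt [ 0.0003 -0.0004]
```

>>> send_rows(deltas="0.0035 -0.003 0.01 0; 0.0035 -0.003 0.025 0; 0.0035 -0.003 0.04 0; 0.0035 -0.003 0.046 0; 0.0035 -0.003 0.046 0")

```text
t: 14.8
eef_pos: [0.4872, 0.2489, 0.1016]
tool_rot: [0.0, 0.799, 0.602, -0.002]
contact_force: [0.1, 0.4, -3.1]
gripper_width: 0.213
grasp_force: 49.4
```

>>> send_rows(deltas="0 0 0 0; 0 0 0 0; 0 0 0 0")

```text
t: 15.1
eef_pos: [0.4885, 0.2499, 0.1038]
tool_rot: [-0.0, 0.799, 0.602, 0.001]
contact_force: [0.4, -0.4, -3.6]
gripper_width: 0.211
grasp_force: 49.4
```

```bash
python3 - <<'E'
from h import *
go(.4882,.248,.0974,YT)
E
```

```text
t 15.1 pos [0.4885 0.2499 0.1038] psi -16.0 delta mm [-1.9  0.3  6.4] spin 0.0 tilt [-0.      0.0006]
```

>>> send_rows(deltas="-0.0015 0 0.003 0; -0.0015 0 0.0055 0; -0.0015 0 0.0055 0; -0.0015 0 0.0055 0")

```text
t: 15.5
eef_pos: [0.4876, 0.2483, 0.0976]
tool_rot: [-0.0, 0.799, 0.602, -0.0]
contact_force: [-0.9, -0.3, -3.3]
gripper_width: 0.209
grasp_force: 49.8
```

>>> send_rows(deltas="0 0 0.001 0; 0 0 0.001 0; 0 0 0.001 0")

```text
t: 15.8
eef_pos: [0.4879, 0.2484, 0.0972]
tool_rot: [-0.0, 0.799, 0.602, 0.0]
contact_force: [-1.9, -0.9, 5.1]
gripper_width: 0.213
grasp_force: 50.0
```

Contact again, so I release and rise.

>>> send_rows(deltas="0 0 -0.0005 0; 0 0 -0.0005 0; 0 0 -0.0005 0; 0 0 -0.0005 0; 0 0 -0.0005 0", claw=0.65)

```text
t: 16.3
eef_pos: [0.4876, 0.2483, 0.0972]
tool_rot: [0.0, 0.799, 0.602, -0.0]
contact_force: [-0.2, 0.7, -0.5]
gripper_width: 0.651
grasp_force: 0.0
```

>>> send_rows(deltas="0 0 -0.02 0; 0 0 -0.05 0; 0 0 -0.08 0; -0.04 0.02 -0.08 -3; -0.085 0.04 -0.08 -8")

```text
t: 16.8
eef_pos: [0.5034, 0.157, 0.1782]
tool_rot: [0.0, 0.752, 0.659, 0.001]
contact_force: [1.2, -1.0, 0.5]
gripper_width: 0.649
grasp_force: 0.0
```

```bash
python3 - <<'E'
from h import *
go(.5733,-.2475,.165,YR)
E
```

```text
t 16.8 pos [0.5034 0.157  0.1782] psi -7.55 delta mm [-391.8  122.4   13.2] spin -5.2 tilt [0.0003 0.0015]
```

>>> send_rows(deltas="-0.045 0.014 0 -3; -0.09 0.028 0 -5; -0.135 0.042 0 -5; -0.18 0.056 0 -5; -0.225 0.07 0 -5")

```text
t: 17.3
eef_pos: [0.5408, -0.0788, 0.1774]
tool_rot: [0.0, 0.725, 0.688, 0.0]
contact_force: [-0.0, 0.4, 0.3]
gripper_width: 0.646
grasp_force: 0.0
```

```bash
python3 - <<'E'
from h import *
go(.5733,-.2475,.165,YR)
p=bot.read_camera('top')
im=[rect(p,.57,.40,.36,.18,z) for z in(.048,.068)]
for r,z in zip(im,(.048,.068)):
    for i,(x,y) in enumerate(F): cv2.circle(r,(round((.4-y)*2000),round((.57-x)*2000)),50,(0,255,0) if z<.05 else (255,0,255),1)
p=bot.read_camera('side'); r=rect(p,.57,.40,.36,.18,.048)
for x,y in F: cv2.circle(r,(round((.4-y)*2000),round((.57-x)*2000)),50,(0,255,0),1)
cv2.imwrite('pics/chk.png',np.vstack([im[0][:,:400],im[1][:,:400],r[:,:400]]).transpose(1,0,2)[:,::-1,::-1] if 0 else np.hstack([im[0][40:300,60:400],r[40:300,60:400]])[:,:,::-1])
E
```

```text
t 17.3 pos [ 0.5408 -0.0788  0.1774] psi -2.98 delta mm [-166.8   41.3   12.4] spin -0.7 tilt [0.0001 0.0003]
```

View pics/chk.png

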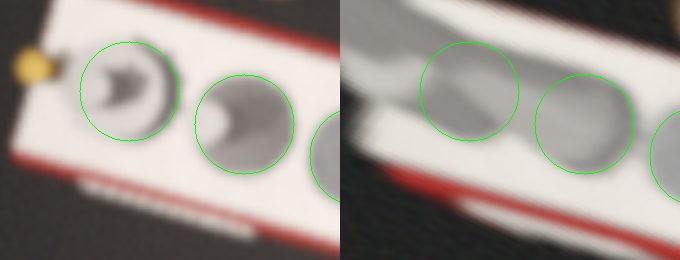

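The check shows the cone filling felt 2 (circle at (244,124)). The disc at (118,87) is shifted only by its expected 11 px height parallax, so both are centred. Next the drum.

>>> send_rows(deltas="-0.045 0.011 0 0; -0.09 0.022 0 0; -0.13 0.033 0 -0.7; -0.155 0.039 0 -0.7; -0.162 0.04 0 -0.7")

```text
t: 17.9
eef_pos: [0.5718, -0.2445, 0.1773]
tool_rot: [0.001, 0.723, 0.691, -0.001]
contact_force: [-1.1, -0.5, -0.5]
gripper_width: 0.649
grasp_force: 0.0
```

>>> send_rows(deltas="0 0 0 0; 0 0 0 0; 0 0 0 0")

```text
t: 18.2
eef_pos: [0.5724, -0.2386, 0.177]
tool_rot: [-0.001, 0.72, 0.694, 0.0]
contact_force: [0.3, 0.0, -0.0]
gripper_width: 0.649
grasp_force: 0.0
```

```bash
python3 -c "
from h import *
go(.5733,-.2475,.081,YR)"
```

```text
t 18.2 pos [ 0.5724 -0.2386  0.177 ] psi -2.15 delta mm [-8.9  1.2 96. ] spin 0.2 tilt [-0.0006  0.0003]
```

>>> send_rows(deltas="-0.0085 0.001 0.02 0; -0.0085 0.001 0.045 0; -0.0085 0.001 0.07 0; -0.0085 0.001 0.088 0; -0.0085 0.001 0.096 0")

```text
t: 18.7
eef_pos: [0.5721, -0.2472, 0.0795]
tool_rot: [-0.001, 0.72, 0.694, -0.0]
contact_force: [0.3, 0.4, -0.9]
gripper_width: 0.652
grasp_force: 0.0
```

>>> send_rows(deltas="0 0 0 0; 0 0 0 0; 0 0 0 0")

```text
t: 19.0
eef_pos: [0.5736, -0.2495, 0.0824]
tool_rot: [0.001, 0.721, 0.693, 0.001]
contact_force: [-0.3, -0.0, 0.4]
gripper_width: 0.653
grasp_force: 0.0
```

```bash
python3 -c "
from h import *
go(.5733,-.2475,.081,YR)"
```

```text
t 19.0 pos [ 0.5736 -0.2495  0.0824] psi -2.28 delta mm [ 2.  -0.4  1.4] spin 0.0 tilt [0.0009 0.0005]
```

>>> send_rows(deltas="0.001 0 0.001 0; 0.001 0 0.001 0; 0.001 0 0.001 0; 0.001 0 0.001 0; 0.001 0 0.001 0", claw=0)

```text
t: 19.5
eef_pos: [0.5731, -0.2484, 0.0806]
tool_rot: [0.0, 0.721, 0.693, 0.0]
contact_force: [0.0, 0.7, 3.5]
gripper_width: 0.212
grasp_force: 48.7
```

>>> send_rows(deltas="0 0 0 0; 0 0 0 0; 0 0 -0.01 0; 0 0 -0.04 0; 0 0 -0.085 0")

```text
t: 20.0
eef_pos: [0.5704, -0.2473, 0.1634]
tool_rot: [-0.003, 0.721, 0.693, -0.002]
contact_force: [0.5, -0.3, -2.6]
gripper_width: 0.211
grasp_force: 49.1
```

```bash
python3 -c "
from h import *
go(.4720,.1903,.16,YT)"
```

```text
t 20.0 pos [ 0.5704 -0.2473  0.1634] psi -2.3 delta mm [ 433.3 -115.9    3.4] spin 13.7 tilt [-0.003  -0.0019]
```

>>> send_rows(deltas="0.045 -0.012 0 0; 0.09 -0.024 0 5; 0.135 -0.036 0 10; 0.18 -0.048 0 13; 0.22 -0.059 0 13.7")

```text
t: 20.5
eef_pos: [0.5213, -0.024, 0.165]
tool_rot: [-0.001, 0.799, 0.601, -0.0]
contact_force: [0.0, 0.2, -2.8]
gripper_width: 0.207
grasp_force: 49.5
```

```bash
python3 -c "
from h import *
go(.4720,.1903,.155,YT)"
```

```text
t 20.5 pos [ 0.5213 -0.024   0.165 ] psi -16.05 delta mm [ 192.3 -106.6   10. ] spin -0.1 tilt [-0.0005 -0.0005]
```

>>> send_rows(deltas="0.04 -0.022 0 0; 0.085 -0.047 0 0; 0.13 -0.072 0 0; 0.17 -0.094 0 0; 0.194 -0.108 0.01 0")

```text
t: 21.0
eef_pos: [0.4714, 0.1946, 0.1559]
tool_rot: [-0.001, 0.797, 0.604, 0.001]
contact_force: [0.5, 0.4, -2.7]
gripper_width: 0.21
grasp_force: 49.6
```

>>> send_rows(deltas="0 0 0 0; 0 0 0 0; 0 0 0 0")

```text
t: 21.3
eef_pos: [0.4726, 0.1884, 0.1553]
tool_rot: [0.0, 0.799, 0.601, -0.0]
contact_force: [0.2, -0.1, -2.4]
gripper_width: 0.212
grasp_force: 49.3
```

```bash
python3 -c "
from h import *
go(.4720,.1903,.1036,YT)"
```

```text
t 21.3 pos [0.4726 0.1884 0.1553] psi -16.11 delta mm [ 1.6 -1.1 51.7] spin -0.1 tilt [ 0.0003 -0.0002]
```

>>> send_rows(deltas="0.0015 -0.001 0.01 0; 0.0015 -0.001 0.025 0; 0.0015 -0.001 0.04 0; 0.0015 -0.001 0.046 0; 0.0015 -0.001 0.046 0")

```text
t: 21.8
eef_pos: [0.4714, 0.1907, 0.1083]
tool_rot: [0.0, 0.799, 0.601, -0.001]
contact_force: [0.3, 0.4, -2.4]
gripper_width: 0.213
grasp_force: 49.3
```

>>> send_rows(deltas="0 0 0 0; 0 0 0 0; 0 0 0 0")

```text
t: 22.1
eef_pos: [0.4722, 0.1919, 0.1098]
tool_rot: [-0.0, 0.799, 0.602, 0.001]
contact_force: [0.2, -0.6, -3.0]
gripper_width: 0.209
grasp_force: 49.3
```

```bash
python3 -c "
from h import *
go(.4720,.1903,.1036,YT)"
```

```text
t 22.1 pos [0.4722 0.1919 0.1098] psi -16.0 delta mm [-1.6  0.3  6.2] spin -0.0 tilt [-0.      0.0006]
```

>>> send_rows(deltas="-0.001 0 0.003 0; -0.001 0 0.005 0; -0.001 0 0.005 0; -0.001 0 0.005 0")

```text
t: 22.5
eef_pos: [0.4714, 0.1908, 0.1041]
tool_rot: [-0.0, 0.799, 0.602, -0.0]
contact_force: [-0.4, -0.1, -2.6]
gripper_width: 0.212
grasp_force: 49.3
```

>>> send_rows(deltas="0 0 0.001 0; 0 0 0.001 0; 0 0 0.001 0")

```text
t: 22.8
eef_pos: [0.4718, 0.1909, 0.1035]
tool_rot: [-0.0, 0.799, 0.602, 0.0]
contact_force: [-1.4, 0.3, 2.6]
gripper_width: 0.212
grasp_force: 49.7
```

>>> send_rows(deltas="0 0 -0.0004 0; 0 0 -0.0004 0; 0 0 -0.0004 0; 0 0 -0.0004 0; 0 0 -0.0004 0", claw=0.65)

```text
t: 23.3
eef_pos: [0.4715, 0.1908, 0.1036]
tool_rot: [-0.0, 0.799, 0.602, 0.0]
contact_force: [-0.4, -0.0, -0.2]
gripper_width: 0.646
grasp_force: 0.0
```

>>> send_rows(deltas="0 0 -0.02 0; 0 0 -0.045 0; 0 0 -0.07 0; -0.04 0.02 -0.07 -3; -0.085 0.04 -0.07 -8")

```text
t: 23.8
eef_pos: [0.4874, 0.0994, 0.1745]
tool_rot: [0.0, 0.752, 0.659, 0.001]
contact_force: [1.1, -0.0, 0.0]
gripper_width: 0.647
grasp_force: 0.0
```

```bash
python3 -c "
from h import *
go(.5709,-.3075,.15,YR)"
```

```text
t 23.8 pos [0.4874 0.0994 0.1745] psi -7.52 delta mm [-392.4  136.    24.5] spin -5.2 tilt [0.0003 0.0013]
```

>>> send_rows(deltas="-0.045 0.0155 0 -3; -0.09 0.031 0 -5; -0.135 0.0465 0 -5; -0.18 0.062 0 -5; -0.225 0.078 0 -5")

```text
t: 24.3
eef_pos: [0.5326, -0.1374, 0.1737]
tool_rot: [-0.0, 0.725, 0.688, 0.0]
contact_force: [0.5, 0.8, 1.1]
gripper_width: 0.653
grasp_force: 0.0
```

```bash
python3 -c "
from h import *
go(.5709,-.3075,.15,YR)
for n in('top','side'):
    p=bot.read_camera(n)
    for d in bot.masks_of(p,'square_mid')[:2]:
        P=cloud(p,d['mask']); zt=np.percentile(P[:,2],97); print(n,zt,np.median(P[P[:,2]>zt-.01],0),d['confidence'])
"
```

```text
t 24.3 pos [ 0.5326 -0.1374  0.1737] psi -2.98 delta mm [-167.9   47.1   23.7] spin -0.7 tilt [-0.0001  0.0002]
top 0.5221187928888485 [ 0.53164216 -0.18982932  0.52566649] 0.53
side 0.09082225488817723 [ 0.56923558 -0.30676513  0.08965852] 0.72
```

>>> send_rows(deltas="-0.045 0.0125 0 0; -0.09 0.025 0 0; -0.13 0.037 0 -0.7; -0.155 0.0445 0 -0.7; -0.163 0.046 0.01 -0.7")

```text
t: 25.0
eef_pos: [0.571, -0.3027, 0.1644]
tool_rot: [0.002, 0.721, 0.692, 0.0]
contact_force: [0.7, 0.7, -1.0]
gripper_width: 0.647
grasp_force: 0.0
```

>>> send_rows(deltas="0 0 0 0; 0 0 0 0; 0 0 0 0")

```text
t: 25.3
eef_pos: [0.5703, -0.2981, 0.1634]
tool_rot: [-0.001, 0.72, 0.694, 0.0]
contact_force: [0.4, 0.2, 0.3]
gripper_width: 0.653
grasp_force: 0.0
```

```bash
python3 -c "
from h import *
go(.5709,-.3075,.067,YR)"
```

```text
t 25.3 pos [ 0.5703 -0.2981  0.1634] psi -2.13 delta mm [-9.3  0.9 96.4] spin 0.2 tilt [-0.0007  0.0004]
```

>>> send_rows(deltas="-0.0085 0.001 0.02 0; -0.0085 0.001 0.045 0; -0.0085 0.001 0.07 0; -0.0085 0.001 0.088 0; -0.0085 0.001 0.096 0")

```text
t: 25.8
eef_pos: [0.5695, -0.3083, 0.0651]
tool_rot: [-0.002, 0.721, 0.693, -0.001]
contact_force: [0.6, -0.3, -0.1]
gripper_width: 0.649
grasp_force: 0.0
```

>>> send_rows(deltas="0 0 0 0; 0 0 0 0; 0 0 0 0")

```text
t: 26.1
eef_pos: [0.5713, -0.3098, 0.0688]
tool_rot: [0.001, 0.721, 0.693, 0.0]
contact_force: [-1.0, 0.3, -0.2]
gripper_width: 0.648
grasp_force: 0.0
```

```bash
python3 -c "
from h import *
go(.5709,-.3075,.067,YR)"
```

```text
t 26.1 pos [ 0.5713 -0.3098  0.0688] psi -2.3 delta mm [ 2.3 -0.5  1.8] spin -0.0 tilt [0.0009 0.0004]
```

>>> send_rows(deltas="0.0015 0 0.0015 0; 0.0015 0 0.0015 0; 0.0015 0 0.0015 0; 0.0015 0 0.0015 0; 0.0015 0 0.0015 0", claw=0)

```text
t: 26.6
eef_pos: [0.5711, -0.3078, 0.0665]
tool_rot: [0.0, 0.721, 0.693, 0.0]
contact_force: [0.6, 0.4, 3.5]
gripper_width: 0.217
grasp_force: 48.7
```

>>> send_rows(deltas="0 0 0 0; 0 0 0 0; 0 0 -0.01 0; 0 0 -0.04 0; 0 0 -0.085 0")

```text
t: 27.1
eef_pos: [0.5677, -0.3063, 0.1487]
tool_rot: [-0.004, 0.721, 0.693, -0.002]
contact_force: [1.8, 0.9, -3.8]
gripper_width: 0.219
grasp_force: 49.3
```

```bash
python3 -c "
from h import *
go(.4552,.133,.15,YT)"
```

```text
t 27.1 pos [ 0.5677 -0.3063  0.1487] psi -2.31 delta mm [ 434.4 -130.1   -1.3] spin 13.7 tilt [-0.0038 -0.0019]
```

>>> send_rows(deltas="0.045 -0.0135 0 0; 0.09 -0.027 0 5; 0.135 -0.04 0 10; 0.18 -0.054 0 13; 0.22 -0.066 0 13.7")

```text
t: 27.6
eef_pos: [0.5113, -0.0831, 0.1505]
tool_rot: [-0.001, 0.799, 0.601, -0.001]
contact_force: [0.8, 0.6, -4.4]
gripper_width: 0.221
grasp_force: 49.7
```

```bash
python3 -c "
from h import *
go(.4552,.133,.145,YT)"
```

```text
t 27.6 pos [ 0.5113 -0.0831  0.1505] psi -16.07 delta mm [ 192.2 -113.7    5.5] spin -0.1 tilt [-0.0011 -0.001 ]
```

>>> send_rows(deltas="0.04 -0.024 0 0; 0.085 -0.05 0 0; 0.13 -0.077 0 0; 0.17 -0.1 0 0; 0.194 -0.115 0.005 0")

```text
t: 28.1
eef_pos: [0.4545, 0.1366, 0.1461]
tool_rot: [-0.001, 0.797, 0.603, -0.0]
contact_force: [0.2, 0.4, -3.5]
gripper_width: 0.218
grasp_force: 49.8
```

>>> send_rows(deltas="0 0 0 0; 0 0 0 0; 0 0 0 0")

```text
t: 28.4
eef_pos: [0.4562, 0.1313, 0.1461]
tool_rot: [0.0, 0.799, 0.601, -0.0]
contact_force: [-0.1, -0.0, -5.2]
gripper_width: 0.217
grasp_force: 49.6
```

```bash
python3 -c "
from h import *
go(.4552,.133,.0895,YT)"
```

```text
t 28.4 pos [0.4562 0.1313 0.1461] psi -16.11 delta mm [ 1.3 -1.5 56.6] spin -0.1 tilt [ 0.0002 -0.0005]
```

>>> send_rows(deltas="0.001 -0.001 0.01 0; 0.001 -0.001 0.025 0; 0.001 -0.001 0.04 0; 0.001 -0.001 0.05 0; 0.001 -0.001 0.051 0")

```text
t: 28.9
eef_pos: [0.4549, 0.1329, 0.0938]
tool_rot: [-0.0, 0.799, 0.601, -0.001]
contact_force: [0.7, -0.6, -4.0]
gripper_width: 0.215
grasp_force: 49.6
```

>>> send_rows(deltas="0 0 0 0; 0 0 0 0; 0 0 0 0")

```text
t: 29.2
eef_pos: [0.4562, 0.1342, 0.0957]
tool_rot: [0.0, 0.799, 0.602, 0.001]
contact_force: [-0.2, -0.6, -4.9]
gripper_width: 0.215
grasp_force: 49.6
```

```bash
python3 -c "
from h import *
go(.4552,.133,.0895,YT)"
```

```text
t 29.2 pos [0.4562 0.1342 0.0957] psi -16.01 delta mm [-1.5 -0.6  6.2] spin -0.0 tilt [0.     0.0006]
```

>>> send_rows(deltas="-0.001 0 0.003 0; -0.001 0 0.005 0; -0.001 0 0.005 0; -0.001 0 0.005 0")

```text
t: 29.6
eef_pos: [0.4554, 0.1331, 0.0901]
tool_rot: [-0.0, 0.799, 0.602, -0.0]
contact_force: [0.0, -0.6, -4.9]
gripper_width: 0.218
grasp_force: 49.6
```

>>> send_rows(deltas="0 0 0.001 0; 0 0 0.001 0; 0 0 0.001 0")

```text
t: 29.9
eef_pos: [0.4557, 0.1331, 0.0894]
tool_rot: [-0.0, 0.799, 0.602, 0.0]
contact_force: [-1.3, -1.2, 4.1]
gripper_width: 0.216
grasp_force: 50.3
```

>>> send_rows(deltas="0 0 -0.0004 0; 0 0 -0.0004 0; 0 0 -0.0004 0; 0 0 -0.0004 0; 0 0 -0.0004 0", claw=0.65)

```text
t: 30.4
eef_pos: [0.4555, 0.1332, 0.0895]
tool_rot: [0.0, 0.799, 0.602, 0.0]
contact_force: [0.9, -0.9, 0.7]
gripper_width: 0.648
grasp_force: 0.0
```

>>> send_rows(deltas="0 0 -0.02 0; 0 0 -0.05 0; 0 0 -0.08 0; -0.04 0.02 -0.09 0; -0.085 0.05 -0.09 0")

```text
t: 30.9
eef_pos: [0.4798, 0.0428, 0.1812]
tool_rot: [-0.0, 0.797, 0.604, 0.002]
contact_force: [1.2, 1.0, 0.5]
gripper_width: 0.647
grasp_force: 0.0
```

>>> send_rows(deltas="-0.05 0.02 0 0; -0.1 0.04 0 0; -0.15 0.06 0 0; -0.15 0.06 0 0; -0.15 0.06 0 0")

```text
t: 31.4
eef_pos: [0.4949, -0.1217, 0.1796]
tool_rot: [0.0, 0.8, 0.6, -0.0]
contact_force: [0.7, -0.3, 0.5]
gripper_width: 0.651
grasp_force: 0.0
```

```bash
python3 - <<'E'
from h import *
H=[.020,.034,.040,.026]; out=[]
for n in('top','side'):
    p=bot.read_camera(n); 
    out.append(rect(p,.57,.40,.36,.18,.048))
    for (x,y) in F: cv2.circle(out[-1],(round((.4-y)*2000),round((.57-x)*2000)),52,(0,255,0),1)
    P=cloud(p,p['depth']>0)
    for (x,y),h in zip(F,H):
        N=P[(np.hypot(P[:,0]-x,P[:,1]-y)<.03)&(P[:,2]>.048+h+.03)]
        print(n,'neck offset mm',(1000*(np.median(N[:,:2],0)-[x,y])).round(1),'top',np.percentile(N[:,2],97).round(3),len(N))
u,v=proj(p,[[.48,.22,.08]])[0].astype(int)
cv2.imwrite('pics/fin_s.png',cv2.resize(p['img'][v-65:v+65,u-80:u+80],None,fx=4,fy=4)[:,:,::-1])
cv2.imwrite('pics/fin.png',np.vstack([out[0][:300],out[1][:300]])[:,:,::-1])
E
```

```text
top neck offset mm [ 1.2 -0.1] top 0.113 55
top neck offset mm [-0.9 -0.7] top 0.125 59
top neck offset mm [0.5 0.2] top 0.133 56
top neck offset mm [ 0.6 -0.9] top 0.12 53
side neck offset mm [-0.9 -0. ] top 0.109 49
side neck offset mm [-1.1 -1.6] top 0.123 58
side neck offset mm [-0.7 -0.8] top 0.129 67
side neck offset mm [-0.6 -2.7] top 0.115 68
```

View pics/fin.png

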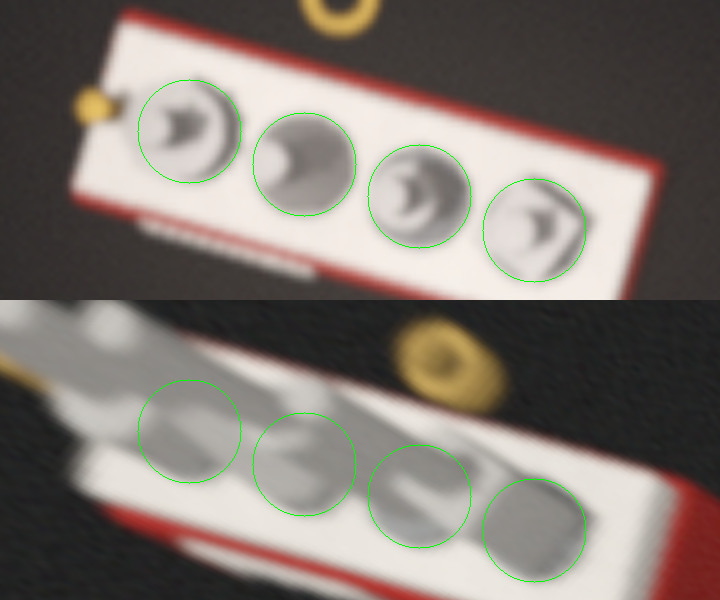

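View pics/fin_s.png

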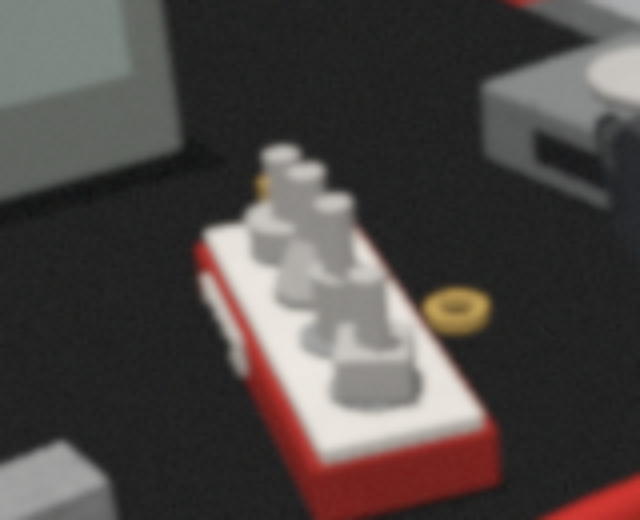

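The pictures show the disc (189,132), cone (304,164), drum (420,197) and square (534,231) in order from the tester's pin. All stand upright and centred within about 2 mm, and the gripper is clear of them, so I hand in.

```bash
python3 -c "
from station import bot
print(bot.hand_in())"
```

```text
the job is handed in; nothing more can be done
None
```

The job is handed in: disc, cone, drum and square stand upright on felts 1 to 4, counted from the tester's pin, each centred to within about 3 mm by the cameras; it took about 32 s, and no verdict was returned.

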